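# Up-end a power module against the edge of its test stand

## Robot

A 6-joint arm with a two-finger parallel gripper is mounted at the origin on the work surface; the furniture and walls round the work are solid. World frame = base frame: x ahead of the robot, y to its left, z up, the work surface at z = 0. Lengths are in m, angles in rad, forces in N, time in s.
With the tool pointing down it reaches from about 0.275 to 0.725 m from the base axis. Payload 15.9 kg.
Tool frame: the origin (TCP) lies between the finger pads; the fingertips stand 8 mm ahead of it and the grasp point (between the pads) lies 11 mm behind it; z points along the fingers, y is the line along which they close (so a half turn about z gives the same grasp; the last joint's range is limited). The gripper opens to 85 mm and grips with 20 to 120 N. Pads are 22 mm wide; open, the fingers measure 114 mm over their backs; the gripper's body (76 mm by 85 mm) begins 54 mm behind the grasp point. The pads swing forward as they close: fully open they stand 13 mm farther back than shut.
Start: joints at [-1.132, 0.213, -0.034, 1.323, 0, 1.571], TCP at [0.212, -0.453, 0.239] pointing down, gripper open.
Joint ranges: [-2.98, 2.98], [-0.74, 1.72], [-1.14, 1.35], [-2.1, 2.04], [-1.57, 1.44], [-3.14, 3.14]. Speed limits (rad/s): [1.89, 1.89, 2.39, 2.57, 3.14, 3.14].

## Interface

Orientations are given as a unit quaternion [w, x, y, z].
In Python, from workcell import * gives the robot as it stands. The module is installed in compiled form; this text tells all that it offers.
- The arm moves only by the tool send_rows, never from a script. Its argument "steps" is text: rows parted by semicolons, each of 7 numbers parted by spaces: the opening in per cent of the stroke, from 0 (shut) to 100 (fully open), then the shift along the tool's x, y, z in mm, then the turn, a rotation vector about the tool's x, y, z in degrees. A call has 1 to 5 rows; each row is the pose to reach, as a shift and turn from the pose commanded when the call began, along the tool's axes at that moment; what a row does not reach only later rows make up. A row lasts 1/8 s, in which the tool goes at most 62.5 mm and 10.7 degrees, less where a joint would pass 70% of its speed; a pose out of reach is approached as far as the arm can. A call with a gripper value outside its range is refused whole. The fingers move at their own pace and stop on an object; "force" is the grip in N (left out, the last holds). Time passes only in rows, so rows that repeat a pose let the fingers close. It gives the time, the measured TCP pose, the force, the opening and the grip force at its end, in the units of the state.
- sense(): the state, without advancing time (a new reading comes with each control period).
- snapshot(name): name is "side" or "top" or "wrist"; returns (picture, depth): 384x512x3 uint8, blue, green, red; 384x512 float32, m along the optical axis (not along the pixel's ray), 0 where there is no reading.
- camera_params(name): a dict with "intrinsics" (3x3 intrinsics, pixels), "camera_from_world" (4x4, takes a point from world to camera coordinates). Camera axes: x right, y down, z forward; pixel columns grow to the right and rows downward; lengths in m; the calibration is good to about 2 mm. A picture is of the moment at which its call begins: read the wrist's pose just before it. camera_params takes no time and is no camera call; for the wrist camera it gives the pose at the moment of the call.
- finish_job(): hands the job in; it is judged then, once.
Trained networks look in the newest picture that a camera, given by its name, has taken for a name from the list of things; names that differ only in an ending like _2 or _b are one class to them, and where a whole thing is asked for, a point or a joint stands for the part that bears it (a point fixed in the world has none). Each returns a list of dicts, best first, with "confidence" (0 to 1); they miss things now and then, are a little off and sometimes report something else, mostly with a low value. They report only what shows in the picture. A call takes as long as a camera call.
- cut_out(name, camera): "pixels" (384x512 bool, what is visible of it).
- tip_of(name, camera): "location" ([x, y, z] in m, in the coordinates of the camera as it stood for that picture, good to about 4 mm: a listed point, or the origin of a listed thing).
The state is a dict: "time_s": time; "qpos": joint angles; "qvel": joint speeds; "joint_efforts": joint torques, N m; "tool_pos": TCP position; "tcp_rot": TCP orientation; "ft_force": force on the tool from outside, world axes, zero at the start; "moment": the same for the moment, N m; "width": finger opening in m; "grip_force": force on a finger pad.
Only numpy, scipy, OpenCV 4.12 (cv2) and the standard library are available. Lean on these libraries where they do the work, as an engineer would, in place of code of your own. Each camera call takes 0.05 s, during which the arm holds its last target. There are 200 camera calls.

## Task

The black power module lying in front of the test stand has to go into the stand's empty bay, the right-hand one, standing on end like its neighbour with its metal baseplate against the cooling wall. It is too wide to pick up: slide it squarely up against the front edge of the stand's base plate, tip it up over that edge by the metal lug, let it down gently onto its foot without letting it fall, and slide it back until the baseplate is flush on the wall between the yellow bay marks. Let go of it, and leave the neighbour and the things lying about alone.

Things in the scene. Friction and masses are not known exactly. Their poses are not given: they have to be found in the camera images.
- stand: Test stand, fixed on the desk. Origin on the desk, middle of the base plate's front edge; x from that edge to the cooling wall (away from the robot), y left, z up. Dark steel base plate 106 (x) x 290 (y) x 8 mm; its front edge is an 8 mm high step that stops the module's foot. Two bays before the wall with yellow corner marks: left (y = +68 mm) holds the neighbour, right (y = -68 mm) is empty.
- bay (a point): Point on the plate's top (8 mm above the desk) in the middle of the empty right-hand bay, 41 mm behind the front edge: the middle of the foot of a module standing flush on the wall lies here. Axes as the stand's.
- wall (a point): Top front edge of the aluminium cooling wall behind the empty bay: front face at x = +72 mm of the stand, top 78 mm above the desk; the wall runs along the whole stand and is 28 mm thick with its fins. Axes as the stand's.
- module_centre (a point): Centre of the loose power module, 120 (x) x 96 (y) x 62 mm (z), 0.7 to 1.0 kg, centre of mass within 15 mm of here. Starts lying in front of the empty bay, 20 to 50 mm short of the plate, up to 30 mm aside, turned up to 0.25 rad; then x points from head to foot (to the stand), y left, z up, centre 31 mm above the desk. Standing in the bay, x points down and z to the wall.
- module_foot (a point): Middle of the module's lower foot edge as it lies (x +60, z -31 mm from the centre): the edge that is to meet the step. The foot end is flat. The case is smooth hard plastic and slides readily (friction about 0.35, so 2 to 4 N push it over the desk); the metal grips as metal does (about 0.6). Axes as the module's.
- module_lug (a point): Middle of the lug's outer edge, half-way through its thickness (x -60, z +26 mm from the centre). The 10 mm aluminium baseplate is the module's top (z +21 to +31) and at the head stands out 22 mm beyond the black case as a lug, 96 mm wide, 52 mm clear of the desk, with 6 mm slots at y = +-33 mm. Under it a green terminal strip (z -24 to -9) stands 5 mm out of the case. Axes as the module's.
- neighbour_centre (a point): Centre of the like module already standing on end in the left bay, loose, 62 (x) x 96 (y) x 120 mm (z), nearly flush on the wall, lug uppermost at the wall side. z up, x to the wall.
- multimeter: Yellow and black multimeter lying on the desk, 145 x 70 x 43 mm, loose; origin under its centre.
- hex_key: Black hex key lying on the desk, 92 x 24 x 5 mm, loose; origin under its centre.

How it is judged:
On the way, in this order (a step that is already met when the one before it is completed fails the run):
1. the module, still lying flat, is squarely up against the front edge of the base plate (foot edge within 8 mm, square within 5 degrees) (x of module_foot in the frame of stand above -0.008 m and angle between the y axis of module_centre and the y axis of stand, either way round below 0.09 rad and angle between the z axis of module_centre and the z axis of stand, either way round below 0.06 rad), for 0.1 s.
2. the module is half tipped, its foot still at the plate's edge (angle between the z axis of module_centre and the z axis of stand, either way round between 0.6 and 1.15 rad and x of module_foot in the frame of stand between -0.035 and 0.02 m and height (world z) of module_foot below 0.018 m), for 0.1 s.
At the end, for the whole second after the job is handed in: The module stands upright on its foot in the right-hand bay, lug uppermost, within 12 mm of the bay's middle sideways, baseplate flush on the wall (within 3 mm, square within 0.05 rad), released, at rest. Neighbour moved under 8 mm, multimeter and hex key under 15 mm (angle between the x axis of module_centre and the z axis of stand, either way round below 0.05 rad and z of module_lug in the frame of bay between 0.115 and 0.124 m and x of module_centre in the frame of bay between -0.003 and 0.004 m and y of module_centre in the frame of bay between -0.012 and 0.012 m and angle between the z axis of module_centre and the x axis of stand, either way round below 0.05 rad and distance of neighbour_centre from where it was at the start of the episode below 0.008 m and distance of each of multimeter, hex_key from where it was at the start of the episode below 0.015 m); the robot touches nothing.
It fails at once if the module falls or is let drop (it turns faster than 3.5 rad/s) (angular speed of module above 3.5 rad/s).
It fails at once if the neighbour is knocked (moved more than 15 mm) (distance of neighbour_centre from where it was at the start of the episode above 0.015 m).
It also fails if it takes over 72 s, if anything falls off the work surface, if the arm or the gripper's body presses on something with over 40 N, if the wrist force passes 120 N, or if a joint passes its speed limit or range.

## Working session

There is one attempt and no reset: what is moved stays moved. The work goes in short steps, Python scripts to look and compute and a tool call to move; the robot and the scene stay as the last step left them, time stands still between calls to the robot, and variables do not carry over. Pictures are saved under pics/ and viewed, at most 10 in all, crops included, and the job is handed in when it is done.

Besides the shell and the picture viewer there is one more tool, called after "Emit:" by a JSON object that holds its "api" and its "payload". send_rows: Moves the arm, as the interface text tells. Its arguments: {"type":"object","properties":{"steps":{"type":"string"},"force":{"type":"number"}},"required":["steps"]}

```bash
mkdir -p pics; cat > h.py <<'E'
from workcell import *
import numpy as np, cv2
from scipy.spatial.transform import Rotation as R
def cam(n):
    p=camera_params(n); return np.array(p["intrinsics"]),np.array(p["camera_from_world"])
def tip(name,n):
    K,T=cam(n); o=[]
    for d in tip_of(name,n)[:3]:
        w=np.linalg.inv(T)@np.r_[d["location"],1]; o.append((np.round(w[:3],4).tolist(),round(d["confidence"],2)))
    return o
def cloud(n,depth,mask=None):
    K,T=cam(n); v,u=np.nonzero((depth>0)&(mask if mask is not None else True)); z=depth[v,u]
    c=np.stack([(u-K[0,2])*z/K[0,0],(v-K[1,2])*z/K[1,1],z,np.ones_like(z)])
    return (np.linalg.inv(T)@c)[:3].T,u,v
def tool():
    s=sense(); q=s["tcp_rot"]; return s,R.from_quat([q[1],q[2],q[3],q[0]])
E
python3 - <<'E'
from h import *
s,r=tool(); print(s); print(r.as_matrix().round(3))
ims=[]
for n in ["side","top"]:
    im,d=snapshot(n); ims.append(im); np.save(f"{n}.npy",d)
    K,T=cam(n); print(n,np.linalg.inv(T)[:3].round(3).tolist())
    for t in ["stand","bay","wall","module_centre","module_foot","module_lug","neighbour_centre","multimeter","hex_key"]:
        print(t,tip(t,n))
for i,n in enumerate(["side","top"]): cv2.imwrite(f"pics/{n}0.png",ims[i])
E
```

```text
{'time_s': 0.0, 'qpos': array([-1.13203936e+00,  2.13337611e-01, -3.50118972e-02,  1.32348776e+00,
       -1.66850328e-05,  1.57080236e+00]), 'qvel': array([-0.00095145, -0.00106758,  0.00102415, -0.00028149, -0.00130176,
        0.00021083]), 'joint_efforts': array([-1.52085257e-03, -6.86155844e+01,  4.87128425e+01,  1.72523997e-02,
       -3.87433256e-04,  1.04194946e-07]), 'tool_pos': array([ 0.2122733 , -0.45236684,  0.23884415]), 'tcp_rot': array([-5.06182736e-04,  9.76033417e-01,  2.17620075e-01, -1.21410985e-04]), 'ft_force': array([-0.71405873,  0.30659716,  0.50850866]), 'moment': array([ 0.01534352, -0.02779929, -0.03962711]), 'grip_force': 0.0, 'width': 0.08554254557404542}
[[ 0.905  0.425 -0.   ]
 [ 0.425 -0.905  0.001]
 [-0.    -0.001 -1.   ]]
side [[-0.278, 0.792, -0.543, 1.024], [0.961, 0.236, -0.147, 0.222], [0.011, -0.562, -0.827, 0.789]]
stand [([0.6521, 0.066, -0.001], 0.78)]
bay []
wall [([0.7201, -0.0037, 0.0771], 0.71)]
module_centre [([0.5452, -0.0019, 0.0293], 0.98)]
module_foot [([0.6119, 0.0089, 0.0011], 0.95), ([0.7172, -0.0048, 0.0771], 0.73)]
module_lug [([0.4832, -0.0079, 0.0559], 0.81)]
neighbour_centre [([0.688, 0.1411, 0.0664], 0.76)]
multimeter [([0.3927, 0.289, 0.0024], 0.89)]
hex_key [([0.4707, 0.2182, 0.0052], 0.45), ([0.6108, 0.0074, 0.0024], 0.17)]
top [[-0.151, -0.968, 0.201, 0.412], [-0.989, 0.147, -0.033, 0.115], [0.002, -0.204, -0.979, 0.913]]
stand [([0.6503, 0.0672, 0.0019], 0.72)]
bay []
wall [([0.7198, -0.002, 0.0785], 0.58)]
module_centre [([0.5442, 0.0011, 0.0335], 0.73)]
module_foot [([0.6827, -0.0038, 0.0101], 0.7)]
module_lug [([0.4846, -0.0122, 0.0568], 0.9), ([0.6826, -0.0044, 0.0082], 0.72), ([0.4708, 0.2214, 0.0012], 0.67)]
neighbour_centre [([0.689, 0.1355, 0.0707], 0.76)]
multimeter [([0.3899, 0.2847, -0.0028], 0.88)]
hex_key [([0.4718, 0.2228, -0.0003], 0.44), ([0.3912, 0.2833, -0.0019], 0.39)]
```

View pics/side0.png

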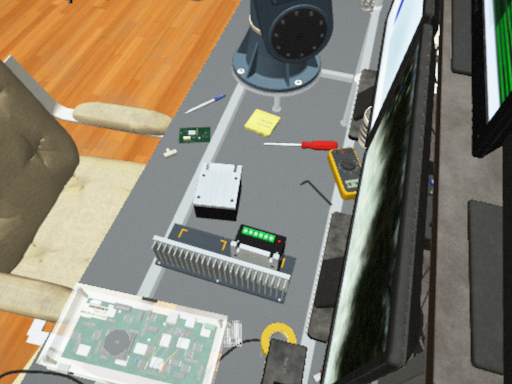

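View pics/top0.png

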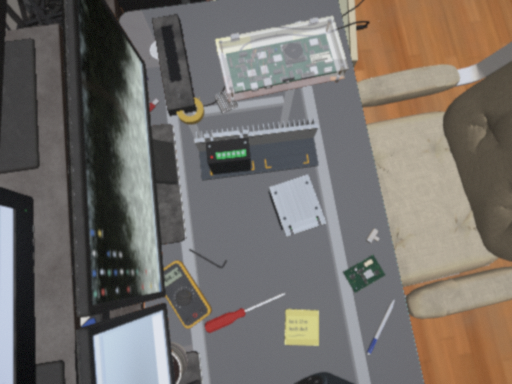

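```bash
python3 - <<'E'
from h import *
for n in ["side","top"]:
    d=np.load(n+".npy"); P,u,v=cloud(n,d)
    # baseplate top of the module
    m=(abs(P[:,2]-.062)<.005)&(P[:,0]>.44)&(P[:,0]<.63)&(abs(P[:,1])<.09)
    r=cv2.minAreaRect((P[m][:,:2]*1000).astype(np.float32)); print(n,"plate",r,cv2.boxPoints(r).round(0).tolist(),np.median(P[m][:,2]))
    # base plate top
    m=(abs(P[:,2]-.008)<.003)&(P[:,0]>.6)&(P[:,0]<.76)&(P[:,1]>-.12)&(P[:,1]<.25)
    for y in np.arange(-.1,.22,.02):
        k=m&(abs(P[:,1]-y)<.01)
        if k.sum()>20: print("  edge",round(y,3),P[k][:,0].min().round(4),np.percentile(P[k][:,0],2).round(4))
    # wall top
    m=(abs(P[:,2]-.078)<.004)&(P[:,0]>.68)&(P[:,0]<.8)
    for y in np.arange(-.1,.22,.04):
        k=m&(abs(P[:,1]-y)<.01)
        if k.sum()>20: print("  wall",round(y,3),np.percentile(P[k][:,0],[2,98]).round(4))
    print(P[m][:,1].min(),P[m][:,1].max())
E
```

```text
side plate ((547.3373413085938, -1.9997901916503906), (122.47289276123047, 96.14690399169922), 10.079856872558594) [[479.0, 35.0], [495.0, -60.0], [616.0, -39.0], [599.0, 56.0]] 0.06340103915015194
  edge -0.08 0.6066 0.6464
  edge -0.06 0.6459 0.6474
  edge -0.04 0.6123 0.6334
  edge -0.02 0.6084 0.6103
  edge 0.0 0.6047 0.6066
  edge 0.02 0.6015 0.6038
  edge 0.04 0.6002 0.601
  edge 0.06 0.6104 0.649
  edge 0.08 0.6809 0.6841
  edge 0.1 0.7316 0.7321
  edge 0.12 0.7313 0.7333
  edge 0.14 0.7316 0.7321
  edge 0.16 0.7313 0.7325
  edge 0.18 0.6509 0.6536
  edge 0.2 0.6512 0.6526
  wall -0.06 [0.7183 0.7406]
  wall -0.02 [0.719  0.7411]
  wall 0.02 [0.7203 0.7431]
  wall 0.06 [0.7211 0.7447]
  wall 0.1 [0.7177 0.7443]
  wall 0.14 [0.7192 0.7457]
  wall 0.18 [0.7096 0.7419]
-0.07938761698431337 0.46251661154154255
top plate ((544.7239379882812, -1.1210136413574219), (119.81066131591797, 96.48650360107422), 9.889243125915527) [[477.0, 36.0], [494.0, -59.0], [612.0, -38.0], [595.0, 57.0]] 0.06258393008078644
  edge -0.08 0.6434 0.6446
  edge -0.06 0.6432 0.6451
  edge -0.04 0.6434 0.6447
  edge -0.02 0.6438 0.6452
  edge 0.0 0.6445 0.6456
  edge 0.02 0.635 0.646
  edge 0.04 0.6452 0.6461
  edge 0.06 0.6457 0.6466
  edge 0.08 0.6466 0.6479
  edge 0.1 0.6228 0.6349
  edge 0.12 0.6471 0.6471
  edge 0.14 0.6479 0.6479
  edge 0.16 0.6481 0.6481
  edge 0.18 0.6277 0.6426
  edge 0.2 0.6143 0.6494
  wall -0.06 [0.7152 0.7358]
  wall -0.02 [0.7161 0.7311]
  wall 0.02 [0.717  0.7406]
  wall 0.06 [0.7173 0.7305]
-0.0789833919625273 0.21045613004942126
```

The side view shows the module at (218,190), short of the base plate and turned about 10°. The neighbour is at (258,245), and the way to the module's head is clear. The top view agrees: module at (297,205), empty bay at (288,157). The networks and depth agree on the module centre at (0.546, -0.001), yaw +0.173, plate edge at x≈0.646, stand yaw≈-0.02.

```bash
cat >> h.py <<'E'
from scipy.spatial.transform import Slerp
def ori(h,p):
    """heading h, p = angle of the fingers below horizontal (deg); close line in the vertical plane"""
    h,p=np.radians([h,p]); z=np.array([np.cos(p)*np.cos(h),np.cos(p)*np.sin(h),-np.sin(p)]); y=np.array([np.sin(p)*np.cos(h),np.sin(p)*np.sin(h),np.cos(p)])
    return R.from_matrix(np.c_[np.cross(y,z),y,z])
def rows(poses,n,g=100):
    """poses: list of (pos,R) way points, n rows for each; printed in calls of 5 rows"""
    s,r=tool(); cur=(s["tool_pos"],r); L=[]
    for (p,q),k in zip(poses,n):
        sl=Slerp([0,1],R.concatenate([cur[1],q]))
        for i in range(1,k+1): L.append((cur[0]+(np.array(p)-cur[0])*i/k,sl(i/k)))
        cur=(np.array(p),q)
    p0,r0=s["tool_pos"],r
    for i in range(0,len(L),5):
        print("; ".join(f"{g} "+" ".join(f"{x:.1f}" for x in np.r_[r0.inv().apply(p-p0)*1000,np.degrees((r0.inv()*q).as_rotvec())]) for p,q in L[i:i+5]))
        p0,r0=L[min(i+4,len(L)-1)]
def log():
    import json
    s,r=tool(); 
    with open("fk.txt","a") as f: f.write(json.dumps([*s["qpos"].tolist(),*s["tool_pos"].tolist()])+"\n")
    m=r.as_matrix(); z=m[:,2]; print("t",round(s["time_s"],2),"pos",s["tool_pos"].round(4),"q",s["qpos"].round(3),"h,p",np.degrees([np.arctan2(z[1],z[0]),np.arcsin(-z[2])]).round(1),"yt",m[:,1].round(3),"F",s["ft_force"].round(1),"M",s["moment"].round(2),"w",round(s["width"],4),"g",round(s["grip_force"],1))
E
python3 - <<'E'
from h import *
log(); rows([((.38,-.03,.28),ori(0,88)),((.38,-.03,.26),ori(0,45))],[10,5])
E
```

```text
t 1.0 pos [ 0.2124 -0.4526  0.2393] q [-1.132  0.213 -0.034  1.323 -0.     1.571] h,p [-176.3   90. ] yt [ 0.425 -0.905 -0.   ] F [-0.2  0.1 -0.4] M [0.03 0.03 0.03] w 0.0855 g 0.0
100 33.1 -31.1 -4.1 -0.2 0.1 -6.5; 100 66.3 -62.3 -8.1 -0.4 0.2 -13.0; 100 99.4 -93.4 -12.2 -0.5 0.3 -19.5; 100 132.5 -124.5 -16.3 -0.7 0.5 -25.9; 100 165.6 -155.7 -20.4 -0.9 0.6 -32.4
100 44.7 -8.4 -4.0 -0.2 0.1 -6.5; 100 89.4 -16.9 -8.0 -0.4 0.2 -13.0; 100 134.0 -25.3 -12.0 -0.5 0.3 -19.5; 100 178.7 -33.8 -16.0 -0.7 0.5 -25.9; 100 223.4 -42.2 -20.0 -0.9 0.6 -32.4
100 -0.0 -0.1 4.0 -8.6 0.0 -0.0; 100 -0.0 -0.3 8.0 -17.2 0.0 -0.0; 100 -0.0 -0.4 12.0 -25.8 0.0 -0.0; 100 -0.0 -0.6 16.0 -34.4 0.0 -0.0; 100 -0.0 -0.7 20.0 -43.0 0.0 -0.0
```

Emit:
{"api": "send_rows", "payload": {"steps": "100 33 -31 -4 0 0 -6.5; 100 66 -62 -8 0 0 -13; 100 99 -93 -12 0 0 -19.5; 100 132 -124 -16 0 0 -26; 100 166 -156 -20 0 0 -32.4"}}

```text
time_s: 1.62
tool_pos: [0.2967, -0.2396, 0.2595]
tcp_rot: [0.0, 0.876, 0.483, 0.0]
ft_force: [0.6, 0.0, -0.2]
width: 0.0854
grip_force: 0.0
```

Emit:
{"api": "send_rows", "payload": {"steps": "100 45 -8 -4 0 0 -6.5; 100 89 -17 -8 0 0 -13; 100 134 -25 -12 0 0 -19.5; 100 179 -34 -16 0 0 -26; 100 223 -42 -20 0 0 -32.4"}}

```text
time_s: 2.25
tool_pos: [0.381, -0.0286, 0.2796]
tcp_rot: [0.0, 0.706, 0.708, 0.0]
ft_force: [0.1, -0.5, -0.2]
width: 0.0851
grip_force: 0.0
```

```bash
python3 -c "
from h import *
log()"
```

```text
t 2.25 pos [ 0.381  -0.0286  0.2796] q [-0.075 -0.035 -0.207  1.397 -0.     1.493] h,p [-7. 90.] yt [1.    0.003 0.001] F [ 0.1 -0.5 -0.2] M [-0.03 -0.03  0.05] w 0.0851 g 0.0
```

Emit:
{"api": "send_rows", "payload": {"steps": "100 0 0 4 -8.6 0 0; 100 0 0 8 -17.2 0 0; 100 0 0 12 -25.8 0 0; 100 0 0 16 -34.4 0 0; 100 0 0 20 -43 0 0"}}

```text
time_s: 2.88
tool_pos: [0.3807, -0.0301, 0.2598]
tcp_rot: [0.261, 0.657, 0.657, 0.261]
ft_force: [0.2, 0.4, 0.4]
width: 0.0855
grip_force: 0.0
```

```bash
python3 -c "
from h import *
log(); rows([((.40,-.03,.2),ori(0,20)),((.40,-.03,.13),ori(0,0))],[3,3])"
```

```text
t 2.88 pos [ 0.3807 -0.0301  0.2598] q [-0.174 -0.721 -0.945  0.598  0.118  1.444] h,p [-0.1 46.7] yt [ 0.727 -0.     0.686] F [0.2 0.4 0.4] M [0.06 0.59 0.02] w 0.0855 g 0.0
100 0.0 -9.0 18.9 -8.9 0.0 0.0; 100 0.1 -18.0 37.8 -17.8 0.0 0.0; 100 0.1 -27.0 56.7 -26.7 0.0 0.0; 100 0.1 -43.1 73.7 -33.3 0.0 0.0; 100 0.1 -59.1 90.7 -40.0 0.0 0.0
100 0.0 -23.2 2.7 -6.7 0.0 0.0
```

```bash
python3 -c "
from h import *
rows([((.50,-.02,.22),ori(0,40)),((.50,-.02,.2),ori(0,10))],[5,5])"
```

```text
100 2.0 11.9 22.2 -1.3 0.0 -0.0; 100 4.1 23.8 44.3 -2.7 0.0 -0.0; 100 6.1 35.6 66.5 -4.0 0.0 -0.0; 100 8.1 47.5 88.6 -5.3 0.0 -0.0; 100 10.2 59.4 110.8 -6.7 0.0 -0.0
100 0.0 -3.1 2.6 -6.0 0.0 0.0; 100 0.0 -6.1 5.1 -12.0 0.0 0.0; 100 0.0 -9.2 7.7 -18.0 0.0 0.0; 100 0.0 -12.3 10.3 -24.0 0.0 0.0; 100 0.0 -15.3 12.9 -30.0 0.0 0.0
```

Emit:
{"api": "send_rows", "payload": {"steps": "100 2 12 22 -1.3 0 0; 100 4 24 44 -2.7 0 0; 100 6 36 66 -4 0 0; 100 8 47.5 88.6 -5.3 0 0; 100 10 59.4 111 -6.7 0 0"}}

```text
time_s: 3.5
tool_pos: [0.5005, -0.0202, 0.2186]
tcp_rot: [0.298, 0.642, 0.641, 0.297]
ft_force: [1.3, 0.2, 0.3]
width: 0.0855
grip_force: 0.0
```

```bash
python3 -c "
from h import *
log()"
```

```text
t 3.5 pos [ 0.5005 -0.0202  0.2186] q [-0.075 -0.414 -1.052  0.065  0.056  1.523] h,p [-0.1 40.2] yt [ 0.646 -0.001  0.763] F [1.3 0.2 0.3] M [ 0.02  0.68 -0.05] w 0.0855 g 0.0
```

Emit:
{"api": "send_rows", "payload": {"steps": "100 0 -3 2.6 -6 0 0; 100 0 -6 5 -12 0 0; 100 0 -9 7.7 -18 0 0; 100 0 -12 10.3 -24 0 0; 100 0 -15.3 13 -30 0 0"}}

```text
time_s: 4.12
tool_pos: [0.5832, -0.0333, 0.3212]
tcp_rot: [0.408, 0.573, 0.577, 0.414]
ft_force: [1.5, 0.4, 1.5]
width: 0.0852
grip_force: 0.0
```

```bash
python3 - <<'E'
from h import *
log()
import json
D=[json.loads(l) for l in open("fk.txt")]
A=[];b=[]
for q1,q2,q3,q4,q5,q6,x,y,z in D:
    # in-plane r ; the tool after j5 turned about the in-plane axis normal to it: forward part cos q5
    c5=np.cos(q5); r=np.cos(q1)*x+np.sin(q1)*y
    a,bq,c=q2,q2-q3,q2-q3+q4
    s=np.sin;k=np.cos
    # unknown r0,z0,A1,B1,A2,B2,L4(wrist pitch->yaw),L5(yaw->tcp)
    A.append([1,0,s(a),k(a),s(bq),k(bq),k(c),k(c)*c5]);b.append(r)
    A.append([0,1,k(a),-s(a),k(bq),-s(bq),-s(c),-s(c)*c5]);b.append(z)
    print("lat",-np.sin(q1)*x+np.cos(q1)*y, np.sin(q5))
A=np.array(A);b=np.array(b)
A2=A[:,:7].copy(); A2[:,6]=A[:,7]
x,res,rk,sv=np.linalg.lstsq(A2,b,rcond=None); print(x.round(3),rk,sv.round(3),(A2@x-b).round(4))
E
```

```text
t 4.12 pos [ 0.5832 -0.0333  0.3212] q [-0.124 -0.332 -1.134 -0.469  0.126  1.53 ] h,p [ 0.6 18.9] yt [0.324 0.    0.946] F [1.5 0.4 1.5] M [-0.    0.83  0.01] w 0.0852 g 0.0
lat -7.098635329605418e-06 -2.307748806773988e-05
lat -9.158149326012055e-06 -2.9772917184652092e-05
lat 0.03633750683455064 0.11813233691336361
lat 0.017339994692617287 0.05637189431930206
lat 0.03877536554905042 0.1260577553610223
[ 0.001  0.243  0.486 -0.001  0.067  0.392  0.447] 7 [4.298 3.792 1.146 0.724 0.411 0.308 0.093] [ 0.      0.0001  0.     -0.0002 -0.0001  0.0001  0.0005 -0.0002 -0.0003
  0.0001]
```

```bash
cat >> h.py <<'E'
def iksol(r,z,p):
    """in-plane reach test (deg p below horizontal): joints q2,q3,q4 or None"""
    c=np.radians(p); wr=r-.001-.447*np.cos(c); wz=z-.243+.447*np.sin(c)
    L1,L2,o=.486,np.hypot(.067,.392),np.arctan2(.392,.067)  # link angle from vertical
    d=np.hypot(wr,wz); 
    if d>L1+L2 or d<abs(L1-L2): return None
    g=np.arctan2(wr,wz); al=np.arccos((L1**2+d*d-L2**2)/(2*L1*d)); q2=g-al
    e=np.array([wr-L1*np.sin(q2),wz-L1*np.cos(q2)]); b=np.arctan2(e[0],e[1])-o; q3=q2-b; q4=c-b
    ok=-.74<q2<1.72 and -1.14<q3<1.35 and -2.1<q4<2.04
    return (ok,round(q2,2),round(q3,2),round(q4,2))
E
python3 - <<'E'
from h import *
print(iksol(.5005,.2186,40.2))
for x in (.44,.48,.52,.54):
    print("flat",x,[p for p in range(0,120,2) if (i:=iksol(x,.06,p)) and i[0]][:1])
for th in range(0,95,10):
    t=np.radians(th); v=np.array([-.110,.057]); x=.646+v[0]*np.cos(t)+v[1]*np.sin(t); z=-v[0]*np.sin(t)+v[1]*np.cos(t)
    f=[p for p in range(0,150,1) if (i:=iksol(x,z,p)) and i[0]]; print(th,round(x,3),round(z,3),(f[0],f[-1]) if f else None)
E
```

```text
(np.True_, np.float64(-0.42), np.float64(-1.06), np.float64(0.06))
flat 0.44 [58]
flat 0.48 [54]
flat 0.52 [50]
flat 0.54 [48]
0 0.536 0.057 (48, 133)
10 0.548 0.075 (46, 130)
20 0.562 0.091 (43, 127)
30 0.579 0.104 (40, 124)
40 0.598 0.114 (37, 121)
50 0.619 0.121 (34, 118)
60 0.64 0.124 (31, 115)
70 0.662 0.123 (27, 112)
80 0.683 0.118 (23, 109)
90 0.703 0.11 (18, 107)
```

```bash
cat >> h.py <<'E'
def dn(psi):
    c,s=np.cos(np.radians(psi)),np.sin(np.radians(psi)); return R.from_matrix(np.array([[-c,-s,0],[-s,c,0],[0,0,-1]]))
E
python3 -c "
from h import *
rows([((.46,-.03,.28),ori(0,88))],[9])"
```

```text
100 0.5 -8.8 -11.5 7.7 -0.1 0.0; 100 1.0 -17.5 -22.9 15.4 -0.1 0.1; 100 1.5 -26.3 -34.4 23.0 -0.2 0.1; 100 1.9 -35.1 -45.9 30.7 -0.2 0.2; 100 2.4 -43.9 -57.3 38.4 -0.3 0.2
100 0.4 -14.0 -3.5 7.7 -0.1 0.0; 100 0.8 -28.0 -7.1 15.4 -0.1 0.1; 100 1.2 -42.0 -10.6 23.0 -0.2 0.1; 100 1.6 -56.0 -14.2 30.7 -0.2 0.2
```

Emit:
{"api": "send_rows", "payload": {"steps": "100 0.5 -9 -11.5 7.7 0 0; 100 1 -17.5 -23 15.4 0 0; 100 1.5 -26 -34 23 0 0; 100 2 -35 -46 30.7 0 0; 100 2.5 -44 -57 38.4 0 0"}}

```text
time_s: 4.75
tool_pos: [0.5184, -0.0315, 0.2978]
tcp_rot: [0.213, 0.671, 0.676, 0.217]
ft_force: [1.1, 0.9, 0.7]
width: 0.0857
grip_force: 0.0
```

```bash
python3 -c "
from h import *
log()
rows([((.42,-.02,.20),dn(50)),((.42,-.02,.2),dn(10)),((.44,-.019,.07),dn(10))],[8,5,2],60)"
```

```text
t 4.75 pos [ 0.5184 -0.0315  0.2978] q [-0.099 -0.281 -0.569  0.667  0.065  1.485] h,p [ 0.7 54.5] yt [0.814 0.005 0.58 ] F [1.1 0.9 0.7] M [-0.1   0.54 -0.03] w 0.0857 g 0.0
60 1.5 -17.1 2.8 2.0 5.3 -16.7; 60 3.0 -34.2 5.7 4.0 10.7 -33.5; 60 4.5 -51.3 8.5 6.0 16.0 -50.2; 60 6.0 -68.4 11.3 8.0 21.4 -67.0; 60 7.5 -85.5 14.1 10.0 26.7 -83.7
60 14.5 -1.0 9.5 2.0 5.3 -16.7; 60 29.0 -1.9 19.1 4.0 10.7 -33.5; 60 43.6 -2.9 28.6 6.0 16.0 -50.2; 60 43.6 -2.9 28.6 7.0 15.4 -42.3; 60 43.6 -2.9 28.6 8.0 14.8 -34.4
60 0.0 0.0 0.0 0.0 0.0 8.0; 60 0.0 0.0 0.0 0.0 0.0 16.0; 60 0.0 0.0 0.0 0.0 0.0 24.0; 60 -8.6 -5.2 65.0 0.0 0.0 24.0; 60 -17.1 -10.4 130.0 0.0 0.0 24.0
```

```bash
python3 -c "
from h import *
rows([((.42,-.02,.20),dn(-40)),((.42,-.02,.2),dn(10))],[7,5],60)"
```

```text
60 1.7 -19.5 3.2 4.8 2.2 -6.8; 60 3.4 -39.1 6.5 9.5 4.3 -13.7; 60 5.2 -58.6 9.7 14.3 6.5 -20.5; 60 6.9 -78.2 12.9 19.0 8.7 -27.4; 60 8.6 -97.7 16.2 23.8 10.8 -34.2
60 10.3 -12.6 11.4 4.8 2.2 -6.8; 60 20.7 -25.1 22.8 9.5 4.3 -13.7; 60 20.7 -25.1 22.8 9.1 5.2 -23.7; 60 20.7 -25.1 22.8 8.7 6.0 -33.6; 60 20.7 -25.1 22.8 8.2 6.8 -43.6
60 0.0 0.0 0.0 0.0 0.0 -10.0; 60 0.0 0.0 0.0 0.0 0.0 -20.0
```

Emit:
{"api": "send_rows", "payload": {"steps": "60 1.7 -19.5 3.2 4.8 2.2 -6.8; 60 3.4 -39 6.5 9.5 4.3 -13.7; 60 5.2 -58.6 9.7 14.3 6.5 -20.5; 60 6.9 -78 13 19 8.7 -27.4; 60 8.6 -97.7 16.2 23.8 10.8 -34.2"}}

```text
time_s: 5.38
tool_pos: [0.4491, -0.0234, 0.2268]
tcp_rot: [0.064, 0.449, 0.889, 0.065]
ft_force: [0.6, 0.0, -0.0]
width: 0.0512
grip_force: 0.0
```

Emit:
{"api": "send_rows", "payload": {"steps": "60 10.3 -12.6 11.4 4.8 2.2 -6.8; 60 20.7 -25 22.8 9.5 4.3 -13.7; 60 20.7 -25 22.8 9.1 5.2 -23.7; 60 20.7 -25 22.8 8.7 6 -33.6; 60 20.7 -25 22.8 8.2 6.8 -43.6"}}

```text
time_s: 6.0
tool_pos: [0.4216, -0.0198, 0.199]
tcp_rot: [0.002, 0.085, 0.996, 0.0]
ft_force: [0.2, -0.2, -0.2]
width: 0.0514
grip_force: 0.0
```

```bash
python3 -c "
from h import *
log()
rows([((.43,-.0205,.20),dn(10)),((.445,-.0195,.042),dn(10)),((.46,-.0167,.04),dn(10))],[2,4,1],60)"
```

```text
t 6.0 pos [ 0.4216 -0.0198  0.199 ] q [-4.800e-02  6.300e-02 -3.120e-01  1.193e+00  1.000e-03  1.220e-01] h,p [10.7 89.8] yt [0.169 0.986 0.001] F [ 0.2 -0.2 -0.2] M [ 0.06  0.02 -0.01] w 0.0514 g 0.0
60 -4.2 0.4 -0.5 0.0 0.1 -9.9; 60 -8.4 0.7 -1.0 0.0 0.2 -19.7; 60 -11.9 1.6 38.6 0.0 0.2 -19.7; 60 -15.4 2.4 78.1 0.0 0.2 -19.7; 60 -19.0 3.2 117.6 0.0 0.2 -19.7
60 -3.7 -0.4 39.5 0.0 0.0 0.0; 60 -19.0 -0.3 41.5 0.0 0.0 0.0
```

Emit:
{"api": "send_rows", "payload": {"steps": "60 -4 0.4 0 0 0.1 -10; 60 -8.4 0.7 -1 0 0.2 -19.8; 60 -12 1.6 39 0 0.2 -19.8; 60 -15.4 2.4 78 0 0.2 -19.8; 60 -19 3.2 118 0 0.2 -19.8"}}

```text
time_s: 6.62
tool_pos: [0.4415, -0.0199, 0.0801]
tcp_rot: [0.0, -0.085, 0.996, 0.0]
ft_force: [0.4, 0.8, 0.4]
width: 0.0513
grip_force: 0.0
```

Emit:
{"api": "send_rows", "payload": {"steps": "60 -4 0 20 0 0 0; 60 -8 0 40 0 0 0; 60 -8 0 40 0 0 0"}}

```text
time_s: 7.0
tool_pos: [0.4483, -0.0185, 0.0402]
tcp_rot: [-0.001, -0.085, 0.996, 0.0]
ft_force: [-0.1, 0.1, 0.7]
width: 0.0509
grip_force: 0.0
```

```bash
python3 -c "
from h import *
log()
rows([((.478,-.0136,.04),dn(10)),((.490,-.0085,.04),dn(6)),((.5,-.0045,.04),dn(2)),((.5125,-.001,.04),dn(-1.1)),((.5165,-.001,.04),dn(-1.1))],[5,4,3,3,3],60)
im,d=snapshot('top'); np.save('t1.npy',d); cv2.imwrite('pics/t1.png',cv2.resize(im[100:260,180:390],None,fx=3,fy=3))"
```

```text
t 7.0 pos [ 0.4483 -0.0185  0.0402] q [-0.042  0.253 -0.518  0.802  0.001 -0.212] h,p [160.9  89.9] yt [-0.169  0.986  0.001] F [-0.1  0.1  0.7] M [ 0.   -0.02  0.02] w 0.0509 g 0.0
60 -6.0 -0.0 0.0 0.0 -0.0 -0.0; 60 -12.0 -0.1 0.1 0.0 -0.0 -0.1; 60 -18.1 -0.1 0.1 0.0 -0.1 -0.1; 60 -24.1 -0.2 0.1 0.1 -0.1 -0.2; 60 -30.1 -0.2 0.1 0.1 -0.1 -0.2
60 -3.2 0.7 0.0 -0.0 0.0 1.0; 60 -6.4 1.5 0.0 -0.0 0.0 2.0; 60 -9.5 2.2 0.0 -0.0 0.0 3.0; 60 -12.7 2.9 0.0 -0.0 0.0 4.0; 60 -16.2 3.7 0.0 -0.0 0.0 5.3
60 -3.4 1.1 0.0 0.0 0.0 1.3; 60 -6.9 2.1 0.0 0.0 0.0 2.7; 60 -11.1 2.9 0.0 0.0 0.0 3.7; 60 -15.4 3.8 0.0 0.0 0.0 4.7; 60 -19.6 4.6 0.0 0.0 0.0 5.8
60 -1.3 0.0 0.0 0.0 0.0 -0.0; 60 -2.7 0.1 0.0 0.0 0.0 -0.0; 60 -4.0 0.1 0.0 0.0 0.0 -0.0
```

View pics/t1.png

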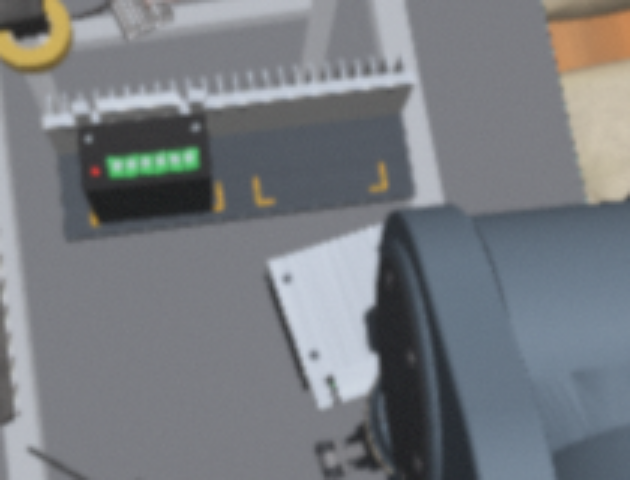

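The picture shows a finger at about (345,455) behind the module's lug edge at (335,400), parallel to it and clear. Pushing now.

Emit:
{"api": "send_rows", "payload": {"steps": "60 -6 0 0 0 0 0; 60 -12 0 0 0 0 0; 60 -18 0 0 0 0 0; 60 -24 0 0 0 0 0; 60 -30 0 0 0 0 0"}}

```text
time_s: 7.68
tool_pos: [0.4784, -0.0135, 0.041]
tcp_rot: [-0.001, -0.085, 0.996, 0.0]
ft_force: [-8.0, -1.4, 6.4]
width: 0.0514
grip_force: 3.9
```

Emit:
{"api": "send_rows", "payload": {"steps": "60 -3.2 0.7 0 0 0 1; 60 -6.4 1.5 0 0 0 2; 60 -9.5 2.2 0 0 0 3; 60 -12.7 3 0 0 0 4; 60 -16 3.7 0 0 0 5.3"}}

```text
time_s: 8.3
tool_pos: [0.4931, -0.0069, 0.0409]
tcp_rot: [-0.001, -0.039, 0.999, 0.001]
ft_force: [-6.7, 1.1, 4.3]
width: 0.0517
grip_force: 3.3
```

Emit:
{"api": "send_rows", "payload": {"steps": "60 -3.4 1 0 0 0 1.3; 60 -7 2 0 0 0 2.7; 60 -10 2.8 0 0 0 3.7; 60 -13 3.5 0 0 0 4.7; 60 -16 4 0 0 0 5.8"}}

```text
time_s: 8.93
tool_pos: [0.5088, -0.0016, 0.0409]
tcp_rot: [-0.001, 0.012, 1.0, 0.001]
ft_force: [-8.1, 2.1, 4.1]
width: 0.051
grip_force: 3.3
```

```bash
cat >> h.py <<'E'
def plate(n,z0=.062,tol=.006):
    im,d=snapshot(n); P,u,v=cloud(n,d)
    m=(abs(P[:,2]-z0)<tol)&(P[:,0]>.44)&(P[:,0]<.69)&(abs(P[:,1])<.075)
    r=cv2.minAreaRect((P[m][:,:2]*1000).astype(np.float32)); print(n,np.round(r[0],1),np.round(r[1],1),round(r[2],1),cv2.boxPoints(r).round(0).tolist())
    return im
E
python3 -c "
from h import *
log(); plate('side'); print([tip(t,'side') for t in ('module_centre','module_foot','module_lug')]); im=plate('top')"
```

```text
t 8.93 pos [ 0.5088 -0.0016  0.0409] q [-0.004  0.359 -0.363  0.85   0.001  0.02 ] h,p [148.6  89.9] yt [0.024 1.    0.001] F [-8.1  2.1  4.1] M [0.43 1.21 0.21] w 0.051 g 3.3
side [570.7  -2.8] [ 96.2 144.6] 88.9 [[497.0, -49.0], [642.0, -52.0], [644.0, 44.0], [499.0, 47.0]]
[[([0.5813, 0.001, 0.0299], 0.57)], [([0.648, -0.0028, 0.0048], 0.84)], [([0.5194, 0.0007, 0.055], 0.76)]]
top [569.6  32.2] [ 27.9 141.7] 88.8 [[498.0, 20.0], [640.0, 17.0], [641.0, 45.0], [499.0, 48.0]]
```

Emit:
{"api": "send_rows", "payload": {"steps": "60 -1.5 0 0 0 0 0; 60 -3 0 0 0 0 0; 60 -4 0 0 0 0 0; 60 -4 0 0 0 0 0"}}

```text
time_s: 9.68
tool_pos: [0.5135, -0.0021, 0.041]
tcp_rot: [-0.0, 0.012, 1.0, 0.0]
ft_force: [-2.4, -0.1, -2.9]
width: 0.051
grip_force: 1.3
```

```bash
python3 -c "
from h import *
log(); plate('side')"
```

```text
t 9.68 pos [ 0.5135 -0.0021  0.041 ] q [-0.004  0.366 -0.352  0.852  0.     0.019] h,p [101.4  90. ] yt [0.024 1.    0.   ] F [-2.4 -0.1 -2.9] M [-0.02  0.51 -0.04] w 0.051 g 1.3
side [576.3  -3.4] [ 96.4 141.9] 88.7 [[504.0, -50.0], [646.0, -53.0], [648.0, 43.0], [506.0, 46.0]]
```

Emit:
{"api": "send_rows", "payload": {"steps": "60 -1 0 0 0 0 0; 60 -2 0 0 0 0 0; 60 -2 0 0 0 0 0"}}

```text
time_s: 10.1
tool_pos: [0.5141, -0.0021, 0.041]
tcp_rot: [-0.001, 0.012, 1.0, 0.0]
ft_force: [-13.2, -0.5, 6.4]
width: 0.0513
grip_force: 6.6
```

Emit:
{"api": "send_rows", "payload": {"steps": "60 -1 0 0 0 0 0; 60 -2 0 0 0 0 0; 60 -2 0 0 0 0 0"}}

```text
time_s: 10.48
tool_pos: [0.5142, -0.0021, 0.0408]
tcp_rot: [-0.003, 0.012, 1.0, 0.0]
ft_force: [-27.4, -0.6, 18.9]
width: 0.0514
grip_force: 13.6
```

```bash
cat >> h.py <<'E'
PIV=np.array([.646,0.]); 
def Cpt(th):
    t=np.radians(th); v=np.array([-.120,.052]); return PIV+np.array([v[0]*np.cos(t)+v[1]*np.sin(t),-v[0]*np.sin(t)+v[1]*np.cos(t)])
def tcp(th,p,yc,sc):
    """TCP (x,z) so that lug corner C lies at tool (y,z)=(yc,sc)"""
    p=np.radians(p); return Cpt(th)-yc*np.array([np.sin(p),np.cos(p)])-sc*np.array([np.cos(p),-np.sin(p)])
E
python3 - <<'E'
from h import *
for th in range(0,45,4):
    print(th,[(p,tcp(th,p,-.0225,-.008).round(3).tolist()) for p in range(30,70) if (i:=iksol(*tcp(th,p,-.0225,-.008),p)) and i[0]][:1])
t0=tcp(0,51,-.0185,-.008); p=np.radians(51); b=t0-.06*np.array([np.cos(p),-np.sin(p)]); print(t0,b,iksol(*b,51),iksol(*t0,51))
H=ori(-1.2,51)
rows([((.455,-.001,.045),dn(-1.4)),((.44,-.001,.16),dn(-1.4)),((.46,-.001,.2),ori(-1.2,88)),((b[0],-.001,b[1]),H)],[2,2,9,5],53)
E
```

```text
0 [(46, [0.548, 0.062])]
4 [(45, [0.551, 0.07])]
8 [(44, [0.556, 0.079])]
12 [(43, [0.561, 0.087])]
16 [(42, [0.566, 0.094])]
20 [(41, [0.572, 0.102])]
24 [(40, [0.578, 0.108])]
28 [(39, [0.585, 0.115])]
32 [(37, [0.592, 0.121])]
36 [(36, [0.599, 0.126])]
40 [(35, [0.607, 0.131])]
44 [(33, [0.615, 0.135])]
[0.54541176 0.05742526] [0.50765254 0.10405402] (np.True_, np.float64(-0.13), np.float64(-1.06), np.float64(-0.04)) (np.True_, np.float64(0.06), np.float64(-1.05), np.float64(-0.23))
53 29.6 -0.1 -1.9 0.0 -0.2 0.0; 53 59.2 -0.3 -3.9 0.0 -0.3 0.1; 53 67.1 -0.4 -61.3 0.0 -0.3 0.1; 53 74.9 -0.6 -118.8 0.0 -0.3 0.1; 53 72.7 -0.5 -123.3 -0.2 -0.5 10.0
53 -2.2 0.5 -4.4 -0.2 -0.2 10.0; 53 -4.4 0.9 -8.9 -0.3 -0.3 20.0; 53 -6.6 1.4 -13.3 -0.5 -0.5 29.9; 53 -8.8 1.8 -17.7 -0.7 -0.7 39.9; 53 -11.0 2.3 -22.2 -0.9 -0.9 49.9
53 -1.1 2.1 -4.4 -0.2 -0.2 10.0; 53 -2.2 4.1 -8.8 -0.3 -0.3 20.0; 53 -3.3 6.2 -13.2 -0.5 -0.5 29.9; 53 -7.7 14.1 6.2 -7.8 -2.5 29.9; 53 -12.2 22.0 25.7 -15.0 -4.4 29.7
53 0.2 3.6 21.1 -7.4 0.0 -0.0; 53 0.4 7.2 42.2 -14.8 0.0 -0.0; 53 0.6 10.7 63.4 -22.2 0.0 -0.0
```

Emit:
{"api": "send_rows", "payload": {"steps": "53 30 0 -2 0 0 0; 53 59 0 -4 0 0 0; 53 67 0 -61 0 0 0; 53 75 -0.6 -119 0 0 0; 53 73 -0.5 -123 0 0 10"}}

```text
time_s: 11.1
tool_pos: [0.4469, -0.001, 0.1685]
tcp_rot: [0.004, 0.1, 0.995, 0.001]
ft_force: [-0.9, 0.4, -0.7]
width: 0.0453
grip_force: 0.0
```

Emit:
{"api": "send_rows", "payload": {"steps": "53 -2 0.5 -4 0 0 10; 53 -4.4 1 -9 -0.3 -0.3 20; 53 -6.6 1.4 -13 -0.5 -0.5 30; 53 -9 1.8 -18 -0.7 -0.7 40; 53 -11 2.3 -22 -0.9 -0.9 50"}}

```text
time_s: 11.72
tool_pos: [0.4566, -0.0009, 0.1868]
tcp_rot: [0.009, 0.513, 0.859, 0.008]
ft_force: [-0.6, 0.0, -0.0]
width: 0.0455
grip_force: 0.0
```

Emit:
{"api": "send_rows", "payload": {"steps": "53 -1 2 -4.4 -0.2 -0.2 10; 53 -2 4 -9 -0.3 -0.3 20; 53 -3.3 6.2 -13 -0.5 -0.5 30; 53 -7.7 14 6 -7.8 -2.5 30; 53 -12 22 25.7 -15 -4.4 29.7"}}

```text
time_s: 12.35
tool_pos: [0.483, -0.0008, 0.1617]
tcp_rot: [0.107, 0.707, 0.691, 0.103]
ft_force: [0.2, 0.5, 0.1]
width: 0.0452
grip_force: 0.0
```

```bash
python3 -c "
from h import *
log(); plate('side'); im,d=snapshot('top'); print([tip(t,'top') for t in ('module_centre','module_lug')])
rows([((.508,-.001,.104),ori(-1.2,51)),((.5415,-.001,.0622),ori(-1.2,51)),((.5455,-.001,.0574),ori(-1.2,51))],[3,5,2],53)"
```

```text
t 12.35 pos [ 0.483  -0.0008  0.1617] q [ 0.005 -0.044 -0.569  0.748 -0.01   1.596] h,p [-1.7 72.9] yt [ 0.956 -0.021  0.293] F [0.2 0.5 0.1] M [0.03 0.26 0.04] w 0.0452 g 0.0
side [586.6  -4.1] [ 97.3 122.5] 88.9 [[524.0, -52.0], [647.0, -54.0], [649.0, 43.0], [526.0, 46.0]]
[[([0.583, -0.0023, 0.0344], 0.69)], [([0.5252, -0.0013, 0.0577], 0.77)]]
53 0.2 3.0 21.1 -7.5 0.0 -0.0; 53 0.3 6.0 42.2 -14.9 0.1 -0.0; 53 0.5 9.0 63.4 -22.4 0.1 -0.0; 53 0.6 13.0 73.3 -22.4 0.1 -0.0; 53 0.8 17.0 83.2 -22.4 0.1 -0.0
53 0.1 -0.1 10.7 0.0 0.0 0.0; 53 0.3 -0.1 21.4 0.0 0.0 0.0; 53 0.4 -0.2 32.1 0.0 0.0 0.0; 53 0.5 -0.1 35.3 0.0 0.0 0.0; 53 0.5 -0.1 38.4 0.0 0.0 0.0
```

Emit:
{"api": "send_rows", "payload": {"steps": "53 0 3 21 -7.5 0 0; 53 0 6 42 -15 0 0; 53 0 9 63 -22.4 0 0; 53 0 13 73 -22.4 0 0; 53 0 17 83 -22.4 0 0"}}

```text
time_s: 13.18
tool_pos: [0.523, -0.0018, 0.0865]
tcp_rot: [0.239, 0.674, 0.659, 0.233]
ft_force: [-0.6, -0.1, 0.0]
width: 0.0452
grip_force: 0.0
```

Emit:
{"api": "send_rows", "payload": {"steps": "53 0 0 11 0 0 0; 53 0 0 20 0 0 0; 53 0 0 24 0 0 0; 53 0 0 24 0 0 0"}}

```text
time_s: 13.68
tool_pos: [0.5367, -0.0022, 0.0675]
tcp_rot: [0.24, 0.674, 0.659, 0.233]
ft_force: [0.1, -0.3, 0.8]
width: 0.0455
grip_force: 0.0
```

```bash
python3 -c "
from h import *
log()
im,d=snapshot('side'); K,T=cam('side')
cv2.imwrite('pics/s2.png',cv2.resize(im[120:260,140:320],None,fx=4,fy=4,interpolation=cv2.INTER_CUBIC))
im,d=snapshot('wrist'); cv2.imwrite('pics/w2.png',im)"
```

```text
t 13.68 pos [ 0.5367 -0.0022  0.0675] q [ 0.008  0.02  -1.055 -0.186 -0.021  1.593] h,p [-1.4 51. ] yt [ 0.777 -0.016  0.63 ] F [ 0.1 -0.3  0.8] M [ 0.01  0.59 -0.01] w 0.0455 g 0.0
```

View pics/w2.png

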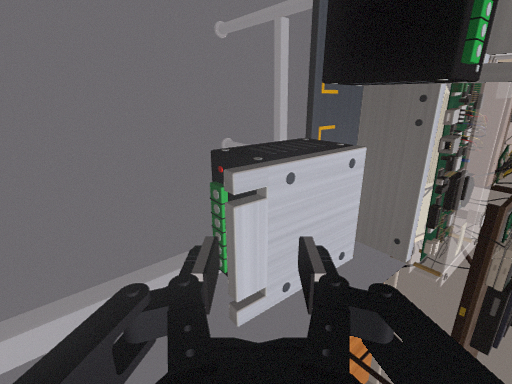

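View pics/s2.png

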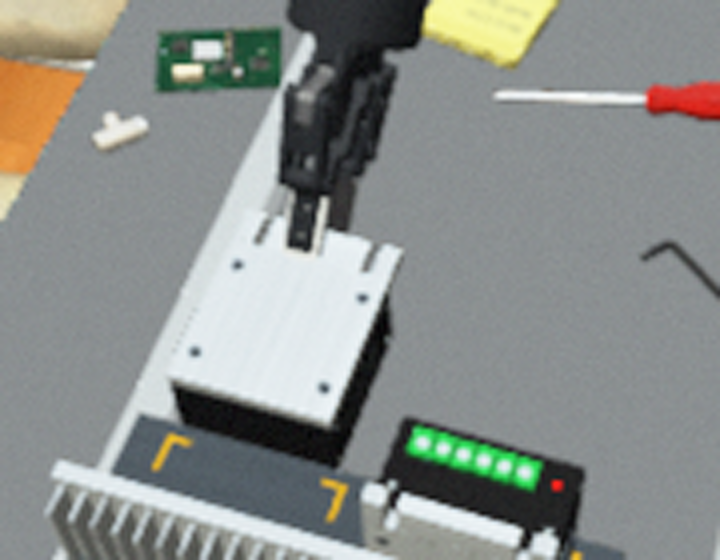

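The wrist view shows the lug edge (about x=230–265) lying between the fingers at (205,270) and (310,270). The side view shows the upper finger above the lug at (305,235), midway between the slots. Entering the rest of the way.

Emit:
{"api": "send_rows", "payload": {"steps": "53 0 0 5 0 0 0; 53 0 0 10 0 0 0; 53 0 0 13.5 0 0 0; 53 0 0 13.5 0 0 0"}}

```text
time_s: 14.28
tool_pos: [0.545, -0.0024, 0.0568]
tcp_rot: [0.24, 0.674, 0.659, 0.233]
ft_force: [-0.2, -0.3, -0.3]
width: 0.0455
grip_force: 0.0
```

```bash
python3 - <<'E'
from h import *
log()
W=[];n=[]
def w(th,p,yc,k=1):
    t=tcp(th,p,yc,-.008); W.append(((t[0],-.002,t[1]),ori(-1.2,p))); n.append(k)
w(0,51,-.0225,2)
for th in range(3,40,3): w(th,51-th*12/39,-.0225)
rows(W,n,53)
E
```

```text
t 14.28 pos [ 0.545  -0.0024  0.0568] q [ 0.007  0.065 -1.052 -0.227 -0.02   1.592] h,p [-1.4 51. ] yt [ 0.777 -0.016  0.63 ] F [-0.2 -0.3 -0.3] M [0.02 0.62 0.01] w 0.0455 g 0.0
53 0.2 2.4 -0.1 0.0 0.1 0.0; 53 0.5 4.8 -0.2 0.0 0.2 0.0; 53 0.5 11.0 -3.6 -0.9 0.2 0.0; 53 0.6 17.5 -6.6 -1.8 0.2 0.0; 53 0.6 24.0 -9.4 -2.7 0.2 0.0
53 0.1 6.8 -2.1 -0.9 0.0 0.0; 53 0.2 13.6 -3.8 -1.8 0.0 -0.0; 53 0.2 20.5 -5.1 -2.8 0.0 -0.0; 53 0.3 27.4 -6.1 -3.7 0.0 -0.0; 53 0.4 34.4 -6.8 -4.6 0.0 0.0
53 0.1 6.9 0.3 -0.9 -0.0 -0.0; 53 0.2 13.8 0.9 -1.8 -0.0 -0.0; 53 0.3 20.7 1.9 -2.8 -0.0 -0.0; 53 0.4 27.4 3.2 -3.7 0.0 0.0; 53 0.6 34.0 4.9 -4.6 -0.0 -0.0
```

No contact yet. Beginning the tip with the first call, then checking.

Emit:
{"api": "send_rows", "payload": {"steps": "53 0 2.4 0 0 0 0; 53 0 5 0 0 0 0; 53 0 11 -3.6 -0.9 0 0; 53 0 17.5 -6.6 -1.8 0 0; 53 0 24 -9.4 -2.7 0 0"}}

```text
time_s: 14.9
tool_pos: [0.5572, -0.0027, 0.0795]
tcp_rot: [0.255, 0.668, 0.653, 0.248]
ft_force: [-5.8, -0.1, -0.5]
width: 0.0454
grip_force: 2.5
```

```bash
python3 - <<'E'
from h import *
log()
def tilt(n="side"):
    im,d=snapshot(n); c=cut_out("module_centre",n)
    P,u,v=cloud(n,d,c[0]["pixels"]); 
    # plane of the baseplate: RANSAC
    rng=np.random.default_rng(0); best=None
    for _ in range(300):
        a=P[rng.choice(len(P),3,False)]; nn=np.cross(a[1]-a[0],a[2]-a[0]); l=np.linalg.norm(nn)
        if l<1e-6: continue
        nn/=l; i=abs((P-a[0])@nn)<.002
        if best is None or i.sum()>best.sum(): best=i
    Q=P[best]; nn=np.linalg.svd(Q-Q.mean(0))[2][2]; nn*=np.sign(nn[2]) if abs(nn[2])>.2 else 1
    print(n,c[0]["confidence"],len(P),best.sum(),"normal",nn.round(3),"tilt",np.degrees(np.arccos(abs(nn[2]))).round(1),"mean",Q.mean(0).round(3),"zrange",np.percentile(P[:,2],[1,99]).round(3))
tilt()
E
```

```text
t 14.9 pos [ 0.5572 -0.0027  0.0795] q [ 0.007  0.034 -1.049 -0.24  -0.021  1.591] h,p [-1.4 48.3] yt [ 0.746 -0.015  0.666] F [-5.8 -0.1 -0.5] M [ 0.02  1.61 -0.03] w 0.0454 g 2.5
side 0.91 2449 1604 normal [ 0.166 -0.007  0.986] tilt 9.6 mean [ 0.604 -0.002  0.071] zrange [0.002 0.082]
```

Emit:
{"api": "send_rows", "payload": {"steps": "53 0 6.8 -2 -0.9 0 0; 53 0 13.6 -3.8 -1.8 0 0; 53 0 20.5 -5 -2.8 0 0; 53 0 27.4 -6 -3.7 0 0; 53 0 34.4 -6.8 -4.6 0 0"}}

```text
time_s: 15.62
tool_pos: [0.5793, -0.0031, 0.1081]
tcp_rot: [0.283, 0.657, 0.643, 0.275]
ft_force: [-2.7, -0.6, -0.4]
width: 0.0452
grip_force: 1.3
```

Emit:
{"api": "send_rows", "payload": {"steps": "53 0 7 0.3 -0.9 0 0; 53 0 14 1 -1.8 0 0; 53 0 21 2 -2.8 0 0; 53 0 27.4 3.2 -3.7 0 0; 53 0 34 5 -4.6 0 0"}}

```text
time_s: 16.25
tool_pos: [0.6063, -0.0036, 0.1289]
tcp_rot: [0.309, 0.645, 0.631, 0.3]
ft_force: [-0.3, -0.6, -4.1]
width: 0.0458
grip_force: 1.4
```

```bash
cat >> h.py <<'E'
def tilt(n="side",thr=.002):
    im,d=snapshot(n); c=cut_out("module_centre",n)
    P,u,v=cloud(n,d,c[0]["pixels"]); rng=np.random.default_rng(0); best=None
    for _ in range(300):
        a=P[rng.choice(len(P),3,False)]; nn=np.cross(a[1]-a[0],a[2]-a[0]); l=np.linalg.norm(nn)
        if l<1e-6: continue
        nn/=l; i=abs((P-a[0])@nn)<thr
        if best is None or i.sum()>best.sum(): best=i
    Q=P[best]; nn=np.linalg.svd(Q-Q.mean(0))[2][2]; nn*=np.sign(nn[0])
    print(n,round(c[0]["confidence"],2),len(P),best.sum(),"normal",nn.round(3),"tilt",np.degrees(np.arccos(nn[2])).round(1),"mean",Q.mean(0).round(3),"xyz 1-99%",np.percentile(P,[1,99],axis=0).round(3).tolist())
    return im
E
python3 - <<'E'
from h import *
log(); im=tilt(); im,d=snapshot("wrist"); cv2.imwrite("pics/w3.png",im)
E
```

```text
t 16.25 pos [ 0.6063 -0.0036  0.1289] q [ 0.006  0.04  -1.054 -0.413 -0.023  1.587] h,p [-1.4 39. ] yt [ 0.629 -0.012  0.777] F [-0.3 -0.6 -4.1] M [0.06 1.29 0.03] w 0.0458 g 1.4
side 0.76 2481 1856 normal [ 0.672 -0.013  0.74 ] tilt 42.2 mean [ 0.638 -0.003  0.086] xyz 1-99% [[0.57, -0.051, 0.011], [0.679, 0.044, 0.126]]
```

View pics/w3.png

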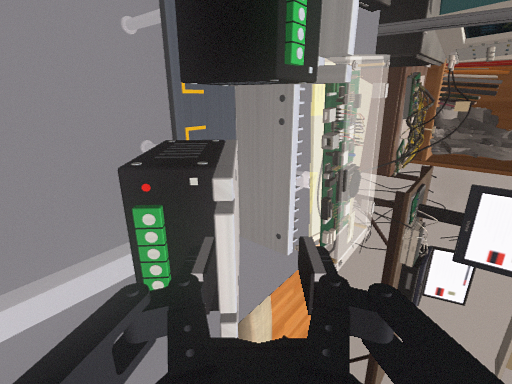

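The wrist view shows the module tipped with its lug (x 215–238) parallel between the fingers and resting on the left (lower) one at x≈205. Tilt is 42° by depth. Closing on the lug while shifting so the lower pad stays where it is.

Emit:
{"api": "send_rows", "payload": {"steps": "45 0 -3 0 0.5 0 0; 37 0 -6.5 0 1 0 0; 29 0 -10 0 1.5 0 0; 21 0 -13.5 0 2 0 0; 14 0 -16.5 0 2.5 0 0", "force": 70}}

```text
time_s: 17.02
tool_pos: [0.5954, -0.0034, 0.1158]
tcp_rot: [0.294, 0.652, 0.638, 0.286]
ft_force: [-1.3, 1.1, -0.2]
width: 0.012
grip_force: 0.5
```

Emit:
{"api": "send_rows", "payload": {"steps": "5 0 0 0 0 0 0; 0 0 0 0 0 0 0; 0 0 0 0 0 0 0; 0 0 0 0 0 0 0"}}

```text
time_s: 17.52
tool_pos: [0.5954, -0.0034, 0.1157]
tcp_rot: [0.294, 0.652, 0.638, 0.286]
ft_force: [-3.9, 0.1, -0.9]
width: 0.0083
grip_force: 69.6
```

```bash
python3 - <<'E'
from h import *
log(); tilt()
E
```

```text
t 17.52 pos [ 0.5954 -0.0034  0.1157] q [ 0.006  0.038 -1.047 -0.36  -0.023  1.588] h,p [-1.4 41.6] yt [ 0.663 -0.013  0.748] F [-3.9  0.1 -0.9] M [ 0.08  1.78 -0.03] w 0.0083 g 69.6
side 0.98 2488 1840 normal [ 0.675 -0.01   0.738] tilt 42.4 mean [ 0.639 -0.003  0.086] xyz 1-99% [[0.578, -0.051, 0.024], [0.68, 0.044, 0.126]]
```

```bash
cat >> h.py <<'E'
def tcpf(foot,th,y=-.0034,h=-1.4,dp=-.5,v=(-.110,.057)):
    t=np.radians(th); return ((foot[0]+v[0]*np.cos(t)+v[1]*np.sin(t),y,foot[1]-v[0]*np.sin(t)+v[1]*np.cos(t)),ori(h,th+dp))
E
python3 - <<'E'
from h import *
print(tcpf((.639,0),42.1)[0],iksol(.711,.122,89.5))
W=[tcpf((.638,.014),42.1)]+[tcpf((.638+(.648-.638)*(th-42)/48,.014),th) for th in range(46,91,4)]
rows(W,[3]+[1]*12,0)
E
```

```text
(np.float64(0.5955969747733338), -0.0034, np.float64(0.11603955102107805)) (np.True_, np.float64(0.7), np.float64(0.41), np.float64(1.27))
0 -0.0 3.4 -3.4 0.0 0.0 0.1; 0 -0.0 6.8 -6.7 0.0 0.0 0.1; 0 -0.0 10.2 -10.1 0.0 0.0 0.2; 0 0.2 18.0 -5.3 3.9 0.0 0.2; 0 0.4 25.8 0.2 7.9 0.0 0.2
0 0.2 8.1 4.8 4.0 -0.0 0.0; 0 0.5 15.9 10.2 8.0 0.0 0.0; 0 0.7 23.4 16.1 12.0 0.0 0.0; 0 0.9 30.5 22.4 16.0 -0.0 -0.0; 0 1.2 37.1 29.1 20.0 0.0 0.0
0 0.2 8.3 4.6 4.0 0.0 -0.0; 0 0.5 16.2 9.7 8.0 -0.0 -0.0; 0 0.7 23.8 15.3 12.0 0.0 -0.0; 0 0.9 31.0 21.4 16.0 -0.0 -0.0; 0 1.1 37.8 27.9 20.0 0.0 -0.0
```

Emit:
{"api": "send_rows", "payload": {"steps": "0 0 0 0 0 0 0; 0 0 3.4 -3.4 0 0 0; 0 0 6.8 -6.7 0 0 0; 0 0 10.2 -10 0 0 0; 0 0 10.2 -10 0 0 0", "force": 110}}

```text
time_s: 18.25
tool_pos: [0.5951, -0.0034, 0.1309]
tcp_rot: [0.294, 0.652, 0.638, 0.287]
ft_force: [0.3, -0.3, -9.5]
width: 0.0073
grip_force: 108.3
```

```bash
python3 - <<'E'
from h import *
log(); tilt()
E
```

```text
t 18.25 pos [ 0.5951 -0.0034  0.1309] q [ 0.006  0.    -1.028 -0.304 -0.023  1.588] h,p [-1.4 41.5] yt [ 0.662 -0.013  0.749] F [ 0.3 -0.3 -9.5] M [0.03 2.28 0.03] w 0.0073 g 108.3Traceback (most recent call last):
  File "<stdin>", line 2, in <module>
  File "h.py", line 63, in tilt
    P,u,v=cloud(n,d,c[0]["pixels"]); rng=np.random.default_rng(0); best=None
                    ~^^^
IndexError: list index out of range
```

Emit:
{"api": "send_rows", "payload": {"steps": "0 0 8 4.8 4 0 0; 0 0.4 15.6 10.3 8 0 0"}}

```text
time_s: 18.6
tool_pos: [0.6126, -0.0034, 0.1348]
tcp_rot: [0.247, 0.671, 0.657, 0.24]
ft_force: [0.7, 0.4, -9.7]
width: 0.0072
grip_force: 108.2
```

Emit:
{"api": "send_rows", "payload": {"steps": "0 0.2 8 4.8 4 0 0; 0 0.5 16 10.2 8 0 0; 0 0.7 23.4 16 12 0 0; 0 0.9 30.5 22.4 16 0 0; 0 1.2 37 29 20 0 0"}}

```text
time_s: 19.23
tool_pos: [0.6605, -0.0032, 0.137]
tcp_rot: [0.127, 0.704, 0.688, 0.123]
ft_force: [-0.3, 1.1, -9.1]
width: 0.0073
grip_force: 108.0
```

Emit:
{"api": "send_rows", "payload": {"steps": "0 0.2 8.3 4.6 4 0 0; 0 0.5 16.2 9.7 8 0 0; 0 0.7 23.8 15.3 12 0 0; 0 0.9 31 21.4 16 0 0; 0 1 37.8 28 20 0 0"}}

```text
time_s: 19.85
tool_pos: [0.7062, -0.0033, 0.1237]
tcp_rot: [0.003, 0.715, 0.699, 0.002]
ft_force: [0.5, -0.4, -8.1]
width: 0.0073
grip_force: 108.0
```

```bash
python3 - <<'E'
from h import *
log()
for n in ("side","top"):
    im,d=snapshot(n); P,u,v=cloud(n,d)
    m=(P[:,0]>.62)&(P[:,0]<.75)&(abs(P[:,1]+.003)<.06)
    for a,b in ((.1,.116),(.12,.14)):
        k=m&(P[:,2]>a)&(P[:,2]<b); print(n,a,k.sum(),np.percentile(P[k],[2,50,98],axis=0).round(3).tolist() if k.sum() else "")
    if n=="side": cv2.imwrite("pics/s4.png",cv2.resize(im[150:310,140:300],None,fx=3.7,fy=3.7,interpolation=cv2.INTER_CUBIC))
im,d=snapshot("wrist"); cv2.imwrite("pics/w4.png",im)
E
```

```text
t 19.85 pos [ 0.7062 -0.0033  0.1237] q [-0.004  0.684  0.394  1.273 -0.002  1.59 ] h,p [-16.9  89.5] yt [ 1.    -0.022  0.008] F [ 0.5 -0.4 -8.1] M [ 0.02 -0.31 -0.02] w 0.0073 g 108.0
side 0.1 479 [[0.653, -0.003, 0.101], [0.682, 0.028, 0.113], [0.714, 0.045, 0.116]]
side 0.12 214 [[0.667, -0.05, 0.12], [0.712, 0.016, 0.134], [0.725, 0.044, 0.139]]
top 0.1 396 [[0.65, 0.007, 0.103], [0.679, 0.029, 0.111], [0.703, 0.046, 0.115]]
top 0.12 103 [[0.697, 0.006, 0.121], [0.704, 0.023, 0.132], [0.712, 0.045, 0.136]]
```

View pics/s4.png

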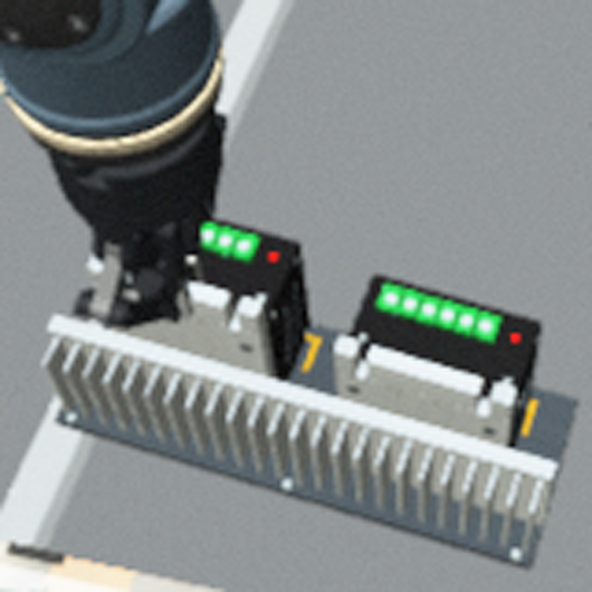

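The side view shows the module upright in the bay. Its baseplate at (215,330) is just in front of the wall and the right gap to the mark at (313,350) looks normal. Lowering onto the plate.

Emit:
{"api": "send_rows", "payload": {"steps": "0 0 0 2 0 0 0; 0 0 0 4 0 0 0; 0 0 0 5 0 0 0; 0 0 0 5 0 0 0"}}

```text
time_s: 20.5
tool_pos: [0.705, -0.0033, 0.1193]
tcp_rot: [0.004, 0.715, 0.699, 0.002]
ft_force: [-0.4, 0.6, -9.0]
width: 0.0074
grip_force: 108.6
```

Emit:
{"api": "send_rows", "payload": {"steps": "0 0 0 0.6 0 0 0; 0 0 0 1 0 0 0; 0 0 0 1 0 0 0"}}

```text
time_s: 20.88
tool_pos: [0.7052, -0.0033, 0.1181]
tcp_rot: [0.004, 0.715, 0.699, 0.002]
ft_force: [0.9, 0.1, -8.0]
width: 0.0071
grip_force: 108.8
```

```bash
python3 -c "
from h import *
log()"
```

```text
t 20.88 pos [ 0.7052 -0.0033  0.1181] q [-0.004  0.683  0.377  1.257 -0.002  1.59 ] h,p [-16.   89.5] yt [ 1.    -0.023  0.008] F [ 0.9  0.1 -8. ] M [-0.01 -0.29 -0.11] w 0.0071 g 108.8
```

Emit:
{"api": "send_rows", "payload": {"steps": "0 0 0 1 0 0 0; 0 0 0 1 0 0 0"}}

```text
time_s: 21.12
tool_pos: [0.7058, -0.0033, 0.1178]
tcp_rot: [0.004, 0.715, 0.699, 0.003]
ft_force: [2.6, -0.8, 1.4]
width: 0.0073
grip_force: 110.1
```

Emit:
{"api": "send_rows", "payload": {"steps": "0 0 0 1 0 0 0; 0 0 0 1 0 0 0"}}

```text
time_s: 21.38
tool_pos: [0.7061, -0.0033, 0.1176]
tcp_rot: [0.005, 0.715, 0.699, 0.003]
ft_force: [0.8, -1.1, 9.5]
width: 0.0073
grip_force: 111.5
```

```bash
python3 -c "
from h import *
log()"
```

```text
t 21.38 pos [ 0.7061 -0.0033  0.1176] q [-0.004  0.682  0.375  1.252 -0.002  1.59 ] h,p [-12.5  89.4] yt [ 1.    -0.022  0.011] F [ 0.8 -1.1  9.5] M [-0.18 -0.07 -0.02] w 0.0073 g 111.5
```

Emit:
{"api": "send_rows", "payload": {"steps": "0 0 0 -1.2 0 0 0; 0 0 1.5 -1.2 0 0 0; 0 0 3 -1.2 0 0 0; 0 0 4 -1.2 0 0 0; 0 0 4 -1.2 0 0 0"}}

```text
time_s: 22.0
tool_pos: [0.7083, -0.0034, 0.1176]
tcp_rot: [0.003, 0.715, 0.699, 0.002]
ft_force: [-8.8, -0.3, 11.9]
width: 0.0074
grip_force: 112.1
```

Emit:
{"api": "send_rows", "payload": {"steps": "0 0 1 0 0 0 0; 0 0 2 0 0 0 0; 0 0 2 0 0 0 0"}}

```text
time_s: 22.38
tool_pos: [0.7099, -0.0034, 0.1176]
tcp_rot: [0.003, 0.715, 0.699, 0.001]
ft_force: [-11.1, -0.5, 14.4]
width: 0.0071
grip_force: 113.1
```

```bash
python3 -c "
from h import *
log()"
```

```text
t 22.38 pos [ 0.7099 -0.0034  0.1176] q [-0.004  0.697  0.401  1.269 -0.002  1.589] h,p [-21.9  89.6] yt [ 1.    -0.022  0.006] F [-11.1  -0.5  14.4] M [-0.12  3.16 -0.05] w 0.0071 g 113.1
```

Emit:
{"api": "send_rows", "payload": {"steps": "0 0 0 -1 0 0 0; 0 0 1 -1 0 0 0; 0 0 2 -1 0 0 0; 0 0 2 -1 0 0 0"}}

```text
time_s: 22.88
tool_pos: [0.7124, -0.0034, 0.1176]
tcp_rot: [0.003, 0.715, 0.699, 0.001]
ft_force: [-6.7, 0.2, -1.4]
width: 0.0073
grip_force: 110.0
```

Emit:
{"api": "send_rows", "payload": {"steps": "0 0 1 0 0 0 0; 0 0 2 0 0 0 0; 0 0 2 0 0 0 0"}}

```text
time_s: 23.25
tool_pos: [0.7127, -0.0034, 0.1176]
tcp_rot: [0.002, 0.715, 0.699, 0.0]
ft_force: [-20.7, 0.8, 7.0]
width: 0.0073
grip_force: 111.2
```

```bash
python3 -c "
from h import *
log()
im,d=snapshot('side'); P,u,v=cloud('side',d)
for a,b in ((.082,.1),(.1,.112)):
    for y0,y1 in ((-.01,.015),(.015,.04),(.1,.12),(.14,.17)):
        k=(P[:,2]>a)&(P[:,2]<b)&(P[:,1]>y0)&(P[:,1]<y1)&(P[:,0]>.63)&(P[:,0]<.75); print(a,y0,k.sum(),np.percentile(P[k][:,0],[2,90,98]).round(4) if k.sum()>9 else '')
"
```

```text
t 23.25 pos [ 0.7127 -0.0034  0.1176] q [-0.004  0.707  0.419  1.28  -0.002  1.589] h,p [-37.8  89.8] yt [ 1.    -0.022  0.003] F [-20.7   0.8   7. ] M [ 0.15  4.58 -0.01] w 0.0073 g 111.2
0.082 -0.01 40 [0.718  0.7197 0.7226]
0.082 0.015 46 [0.7184 0.7203 0.7209]
0.082 0.1 38 [0.7181 0.7193 0.7197]
0.082 0.14 60 [0.7192 0.7215 0.7285]
0.1 -0.01 124 [0.6588 0.7186 0.7195]
0.1 0.015 252 [0.6596 0.7185 0.7201]
0.1 0.1 167 [0.6586 0.7183 0.7194]
0.1 0.14 291 [0.6601 0.7198 0.7209]
```

Emit:
{"api": "send_rows", "payload": {"steps": "0 0 -1 -0.5 0 0 0; 4 0 -1.5 -0.5 0 0 0; 10 0 -1.5 -0.5 0 0 0; 16 0 -1.5 -0.5 0 0 0; 20 0 -1.5 -0.5 0 0 0", "force": 20}}

```text
time_s: 23.92
tool_pos: [0.7142, -0.0035, 0.1191]
tcp_rot: [0.004, 0.715, 0.699, 0.002]
ft_force: [0.2, -0.4, -0.1]
width: 0.0173
grip_force: 0.0
```

Emit:
{"api": "send_rows", "payload": {"steps": "28 0 0 0 0 0 0; 32 0 0 0 0 0 0; 32 0 0 -20 0 0 0; 32 0 0 -60 0 0 0; 32 0 0 -110 0 0 0"}}

```text
time_s: 24.55
tool_pos: [0.7122, -0.0032, 0.2295]
tcp_rot: [0.003, 0.715, 0.699, 0.002]
ft_force: [1.4, -0.1, -0.4]
width: 0.0273
grip_force: 0.0
```

```bash
python3 -c "
from h import *
log()
rows([((.60,-.003,.25),ori(-1.3,89)),((.55,-.003,.25),ori(-1.3,80))],[3,2],0)
im=tilt('side',.0015); cv2.imwrite('pics/s5.png',cv2.resize(im[150:310,140:300],None,fx=3.7,fy=3.7,interpolation=cv2.INTER_CUBIC))
print([(t,tip(t,'side')) for t in ('module_centre','module_lug','neighbour_centre')])
"
```

```text
t 24.55 pos [ 0.7122 -0.0032  0.2295] q [-0.004  0.707  0.701  1.558 -0.002  1.59 ] h,p [-18.9  89.6] yt [ 1.    -0.023  0.007] F [ 1.4 -0.1 -0.4] M [-0.04 -0.05 -0.03] w 0.0273 g 0.0
0 -0.8 -37.3 -7.1 -0.2 0.0 0.0; 0 -1.6 -74.7 -14.2 -0.4 0.1 0.0; 0 -2.3 -112.0 -21.3 -0.6 0.1 0.0; 0 -2.9 -137.0 -21.5 -5.1 0.1 0.0; 0 -3.5 -162.0 -21.6 -9.6 0.1 0.0
side 0.97 1737 496 normal [ 1.    -0.018  0.008] tilt 89.5 mean [ 0.718 -0.004  0.106] xyz 1-99% [[0.657, -0.05, 0.016], [0.72, 0.045, 0.131]]
[('module_centre', [([0.6851, -0.0035, 0.0668], 0.78)]), ('module_lug', [([0.7079, -0.0024, 0.1292], 0.79)]), ('neighbour_centre', [([0.6892, 0.1355, 0.069], 0.76)])]
```

View pics/s5.png

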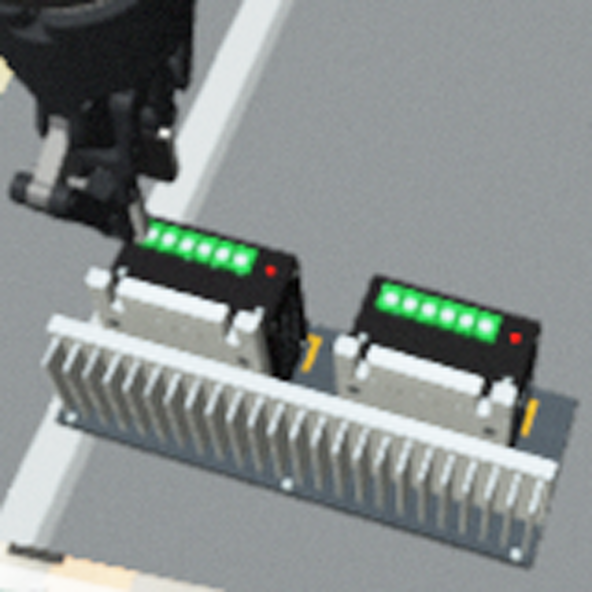

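The picture shows the module upright in the bay, its baseplate (lug at 95–260, ~300) on the wall and level with the neighbour's. The gripper is clear above it. Depth puts the baseplate at x=0.718, square to the wall within 0.5°, and y is centred. Handing in.

```bash
python3 -c "
from h import *
print(finish_job())"
```

```text
the job is handed in; nothing more can be done
None
```

The job is handed in: the power module stands upright in the right-hand bay, flush on the cooling wall by the depth camera, released, with the gripper clear; no verdict came back.

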